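# Shut the bar flap of the wall unit with the hook pole

## Task

The lift-up flap of the bar compartment has been left standing open. Pick up the brass-hooked pole, put its hook through the ring eye on the flap and, with the hook in the ring, draw the flap gently down until it is fully shut; then unhook the pole and lay it flat inside the long wooden tray, beside the remote. Only the pole may touch the flap, never the robot itself, and no ornament, nor the remote, may be pushed about or knocked over.

Things in the scene. Friction and masses are not known exactly. Their poses are not given: they have to be found in the camera images.
- pole_grip (a point): Centre of the handle of the loose hook pole (90 to 140 g, 205 mm long), 11 mm above its flat underside. Handle: pale wood, brass butt, 125 mm long (x, +-62), 24 mm wide (y), 22 mm high. x points to the hook end, z up. Beyond the handle a brass ferrule (12 mm), then a 7 mm brass rod to x = 137 mm from here, where it bends square to the left (+y) as a level hook finger.
- pole_hook (a point): Middle of the hook finger of the pole: 137.5 mm in x and 31 mm in y from pole_grip, same height, same axes. The finger is 7 mm thick and runs along y; its free end, a 10 mm ball, lies 19 mm (24 mm with the ball's curve) to +y of this point, the rod's axis 31 mm to -y.
- bar_unit: Fixed walnut wing of the wall unit at the robot's left, 240 mm deep (x), 360 mm wide (y), 290 mm high: book niche below, bar compartment above, its front facing the middle of the shelf. Origin at the centre of its underside; x points from the front into its depth (front plane at x = -120 mm), z up. Place and heading vary.
- flap_hinge (a point): Middle of the flap's hinge line, on the top front edge of bar_unit, 290 mm high; axes as bar_unit, the hinge line runs along y.
- flap (a joint): Flap angle (rad): 0 fully shut, hanging upright against the front; 1.57 level, sticking out from the front. Starts at 1.1 to 1.6. Panel 16 mm thick, 356 mm wide, 168 mm from hinge to free edge, about 350 g; its inner face passes through the hinge line. Stiff hinges hold it at any angle; about 1 to 6 N at the eye moves it.
- eye (a point): Centre of the rigid brass ring eye on the flap's outer face: hole 35 mm, 48 mm outside, wire 5.6 mm. Flap shut: 46 mm in front of flap_hinge (-x) and 135 mm below it; it turns with the flap about the hinge line. 30 mm off the outer face, 33 mm from the free edge. The hole's axis is y, along the hinge: a finger along y goes through, and the ring turns round it as the flap swings.
- tray: Fixed shallow wooden tray, 285 mm (x) by 180 mm (y) outside, walls 5 mm thick and 16 mm high, floor 5 mm thick. Origin at the centre of its underside, z up. The remote lies in it along its -y side (about y = -56 mm); the other part is free.
- remote: Loose black remote, 178 mm (x) by 46 mm by 18 mm, lying in the tray, origin at the centre of its underside.
- stork: Loose white porcelain stork, 184 mm high, foot 76 mm across; the beak reaches 62 mm to its -x and the tail 65 mm to its +x. Origin at the centre of its underside. Stork, bowl and box stand in a row behind the pole, in any order.
- bowl: Loose cut-glass bowl, 148 mm across the rim, 68 mm high; origin at the centre of its underside.
- box: Loose wooden box with a latched lid, 100 mm (x) by 140 mm (y), 72 mm high; origin at the centre of its underside.
- fish: Loose glass fish on a foot, 140 mm long (x), 60 mm wide, 105 mm high, standing in front of the bar unit, under the flap; origin at the centre of its underside.
- coaster: Loose round ceramic coaster, 100 mm across, 11 mm high; origin at the centre of its underside.
There are look-alikes about, which are no part of the job. What is meant by the part that bears pole_grip is not blue or purple, and is the larger of those in its own colour.

How it is judged (in metres and radians):
On the way, in this order (a step that is already met when the one before it is completed fails the run):
1. the hook finger is through the ring eye while the flap is still open (more than 0.8 rad): the middle of the finger within 18 mm along the hole's axis and inside the ring (value of joint flap above 0.8 rad and y of pole_hook in the frame of eye between -0.018 and 0.022 m and x of pole_hook in the frame of eye between -0.018 and 0.018 m and z of pole_hook in the frame of eye between -0.018 and 0.018 m), for 0.1 s.
2. the flap is shut (less than 0.04 rad) with the hook finger still through the ring (value of joint flap below 0.04 rad and y of pole_hook in the frame of eye between -0.022 and 0.026 m and x of pole_hook in the frame of eye between -0.02 and 0.02 m and z of pole_hook in the frame of eye between -0.02 and 0.02 m), for 0.1 s.
At the end, for the whole second after the job is handed in: The flap is fully shut (within 0.04 rad) and still, and the pole, released, lies flat on the floor of the tray, wholly inside its walls (handle centre less than 23 mm and hook less than 25 mm above the tray's underside, tilted less than 0.08 rad) (value of joint flap below 0.04 rad and z of pole_grip in the frame of tray between 0.01 and 0.023 m and z of pole_hook in the frame of tray below 0.025 m and x of pole_grip in the frame of tray between -0.13 and 0.13 m and y of pole_grip in the frame of tray between -0.08 and 0.08 m and x of pole_hook in the frame of tray between -0.138 and 0.138 m and y of pole_hook in the frame of tray between -0.085 and 0.085 m and angle between pole_grip's own z axis and vertical below 0.08 rad and velocity of joint flap between -0.05 and 0.05 rad/s); the robot touches nothing.
It fails at once if the robot touches the flap itself (more than 0.5 N) (contact force between any of the fingers, the arm and flap above 0.5 N).
It fails at once if the flap is slammed (closing faster than 2.5 rad/s) (velocity of joint flap below -2.5 rad/s).
It fails at once if an ornament or the remote is moved by more than 15 mm or tipped over (distance of any of stork, bowl, box, fish, coaster, remote from where it was at the start of the episode above 0.015 m or angle between any of stork, bowl, fish's own z axis and vertical above 0.3 rad).
It also fails if it takes over 58 s, if anything falls off the work surface, if the arm or the gripper's body presses on something with over 40 N, if the wrist force passes 120 N, or if a joint passes its speed limit or range.

## Robot

A 7-joint arm with a two-finger parallel gripper is mounted at the origin on the work surface. World frame = base frame: x ahead of the robot, y to its left, z up, the work surface at z = 0. Lengths are in mm, angles in rad, forces in N, time in s.
With the tool pointing down it reaches from about 400 to 900 mm from the base axis. Payload 5.5 kg.
Tool frame: the origin (TCP) lies at the very end of the fingers, on their centre line; the grasp point (between the pads) lies 19 mm behind it; z points along the fingers, y is the direction in which the jaws open and shut (so a half turn about z gives the same grasp; the last joint's range is limited). The gripper opens to 92 mm and grips with 3 to 60 N. Pads are 19 mm wide; open, the fingers measure 130 mm over their backs; the gripper's body (75 mm by 190 mm) begins 47 mm behind the grasp point.
Start: joints at [1.457, 0.501, -0.427, 1.55, 0.221, 1.138, -0.21], TCP at [239.198, -604.387, 226.729] pointing down, gripper open.
Joint ranges: [-2.88, 2.88], [-0.31, 2.03], [-1.54, 1.56], [0.2, 2.42], [-1.41, 4.55], [0.19, 2.02], [-2.57, 2.57]. Speed limits (rad/s): [2.57, 2.57, 3.14, 3.14, 3.14, 3.14, 3.14].

## Interface

Orientations are given as a rotation vector (axis times angle).
In Python, from plant import arm gives the robot as it stands. Calls block until the motion is done:
- arm.movep(position, orientation): joint-space move of the TCP to a pose.
- arm.move_linear(position, orientation=None, speed=150, max_force=None): straight line of the TCP; orientation=None keeps the orientation; speed is the mean speed in mm/s. With max_force (N) it stops when the force on the tool has changed by that much, and returns True; else False.
- arm.set_joints(angles): joint-space move.
- arm.grip(opening, f_grip=None): finger opening in mm; f_grip is the grip in N (None keeps the last); returns when the fingers have stopped.
- arm.pause(seconds).
- arm.inverse_kinematics(position, orientation): joint angles nearest the present ones, or None.
- arm.observe(): the state.
- arm.grab_frame(name): name is "scene" or "top"; returns the picture (420x560x3 uint8, blue, green, red); there is no depth.
- arm.camera_model(name): a dict with "K" (3x3 intrinsics, pixels), "position" and "attitude" of the camera in the world. Camera axes: x right, y up, looking along -z (the intrinsics and any distortion apply to the point x, -y, -z); pixel columns grow to the right and rows downward; lengths in mm; the calibration is good to about 2 mm. A picture is of the moment at which its call begins. camera_model takes no time and is no camera call.
A pose or a line that the arm cannot do raises arm.PlanningError and nothing moves.
- arm.close_job(): hands the job in, once; it reports no verdict.
Trained networks look in the newest picture that a camera, given by its name, has taken for a name from the list of things; names that differ only in an ending like _2 or _b are one class to them, and where a whole thing is asked for, a point or a joint stands for the part that bears it (a point fixed in the world has none). Each returns a list of dicts, best first, with "score" (0 to 1); they miss things now and then, are a little off and sometimes report something else, mostly with a low value. They report only what shows in the picture. A call takes as long as a camera call. They do not tell look-alikes from the thing itself.
- arm.find_in(camera, thing): "extent" ([left, top, right, bottom] in pixels, round what is visible of it).
- arm.trace(camera, thing): "mask" (420x560 bool, what is visible of it) and "extent" ([left, top, right, bottom] in pixels, round what is visible of it).
- arm.mark_of(camera, thing): "pixel" ([row, column] in pixels: a listed point, or the origin of a listed thing).
The state is a dict: "clock": time; "qpos": joint angles; "dq": joint speeds; "tau": joint torques, N m; "position": TCP position; "ee_rot": TCP orientation; "force": force on the tool from outside, world axes, zero at the start; "moment": the same for the moment, N m; "gripper_width": finger opening in mm.
Only numpy, scipy, OpenCV 4.12 (cv2) and the standard library are available. Lean on these libraries where they do the work, as an engineer would, in place of code of your own. Each camera call takes 0.05 s, during which the arm holds its last target.

## Working session

There is one attempt and no reset: what is moved stays moved. The work goes in short steps, each a Python script; the robot and the scene stay as the last script left them, time stands still between calls to the robot, and variables do not carry over. Pictures are saved under pics/ and viewed, and the job is handed in when it is done.

```bash
ls; mkdir -p pics
python3 - <<'E'
from plant import arm
import cv2,numpy as np
print(arm.observe())
for n in ("scene","top"):
    f=arm.grab_frame(n); cv2.imwrite(f"pics/{n}0.png",f); print(n,arm.camera_model(n))
    for t in ["pole_grip","pole_hook","flap_hinge","eye","tray","remote","stork","bowl","box","fish","coaster","bar_unit"]:
        print(t,[(d["score"],np.round(d["pixel"],1).tolist()) for d in arm.mark_of(n,t)][:3])
E
```

```text
pics
{'clock': 0.0, 'qpos': array([ 1.45721093,  0.50186323, -0.42679347,  1.55147531,  0.2208024 ,
        1.13832199, -0.21031128]), 'dq': array([-1.26754921e-04,  1.34624039e-03, -3.29643438e-05,  1.74420755e-06,
       -8.57698844e-05,  8.54830450e-04,  5.51792996e-05]), 'tau': array([-3.88256603e-04, -5.66597021e+01, -5.81620350e+00, -2.79110527e+01,
       -6.86172210e-02,  3.09601519e-02,  1.38425821e-04]), 'position': array([ 238.84827968, -603.74441042,  225.65840517]), 'ee_rot': array([-3.08404341e+00, -5.88066477e-01,  4.95315259e-04]), 'force': array([-0.15380309, -0.27114991, -0.50275634]), 'moment': array([0.05013793, 0.01591573, 0.04935807]), 'gripper_width': 92.01304278702258}
scene {'K': array([[480.40500333,   0.        , 275.72344135],
       [  0.        , 480.40500333, 197.84162251],
       [  0.        ,   0.        ,   1.        ]]), 'position': array([1272.18689069, -542.56255638,  940.14238489]), 'attitude': array([0.86517192, 0.44675891, 0.8253028 ])}
pole_grip [(0.86, [283.0, 269.0]), (0.85, [258.5, 113.5]), (0.7, [187.0, 276.5])]
pole_hook [(0.87, [169.9, 
[... 560 characters left out ...]
  [  0.        ,   0.        ,   1.        ]]), 'position': array([ 164.28709514,   68.64523792, 1635.98601169]), 'attitude': array([ 0.16638048, -0.16112911, -1.58317916])}
pole_grip [(0.79, [192.6, 312.0]), (0.66, [289.2, 237.8]), (0.48, [286.7, 391.0])]
pole_hook [(0.81, [222.9, 290.0]), (0.7, [295.7, 192.6]), (0.57, [256.1, 329.5])]
flap_hinge [(0.76, [188.8, 178.7]), (0.28, [147.1, 343.2])]
eye [(0.88, [184.2, 219.9])]
tray [(0.96, [213.9, 400.5])]
remote [(0.86, [218.9, 410.7])]
stork [(0.71, [145.5, 293.7])]
bowl [(0.88, [151.8, 253.1])]
box [(0.66, [147.9, 340.0])]
fish [(0.26, [186.1, 218.8])]
coaster [(0.58, [238.6, 242.0])]
bar_unit [(0.24, [189.0, 177.5]), (0.18, [186.2, 216.4])]
```

View pics/scene0.png

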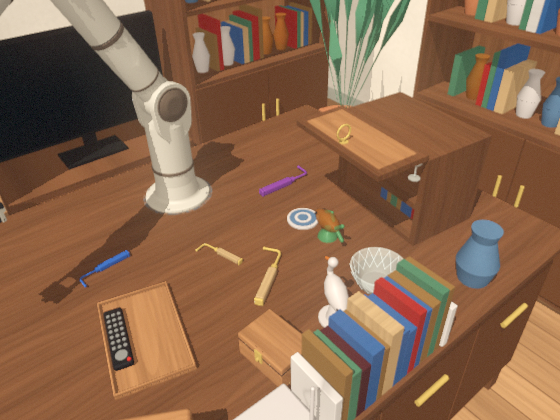

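View pics/top0.png

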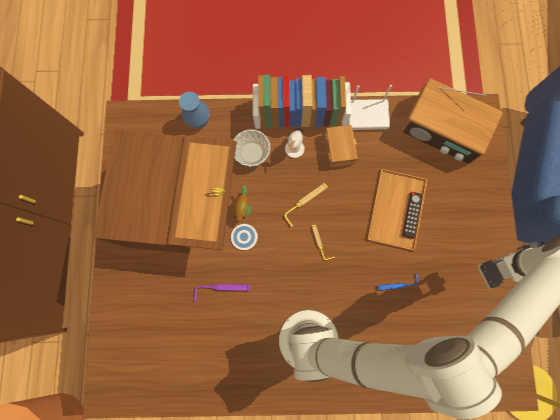

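```bash
cat > h.py <<'E'
import numpy as np,cv2
from plant import arm
from scipy.spatial.transform import Rotation as R
from scipy.optimize import least_squares
CM={n:arm.camera_model(n) for n in ("scene","top")}
def proj(n,P):
    c=CM[n];q=(np.atleast_2d(P)-c["position"])@R.from_rotvec(c["attitude"]).as_matrix()
    q=q*[1,-1,-1];u=q@c["K"].T;return u[:,:2]/u[:,2:]   # col,row
def ray(n,col,row):
    c=CM[n];d=np.linalg.inv(c["K"])@[col,row,1];d=d*[1,-1,-1]
    return c["position"],R.from_rotvec(c["attitude"]).apply(d/np.linalg.norm(d))
def onz(n,col,row,z):
    o,d=ray(n,col,row);return o+d*(z-o[2])/d[2]
def tri(a,b): # (col,row) scene, top
    o1,d1=ray("scene",*a);o2,d2=ray("top",*b)
    A=np.stack([d1,-d2],1);t=np.linalg.lstsq(A,o2-o1,rcond=None)[0]
    p,q=o1+t[0]*d1,o2+t[1]*d2
    return (p+q)/2,np.linalg.norm(p-q)
E
python3 - <<'E'
from h import *
def T(a,b,n): 
    p,e=tri(a[::-1],b[::-1]);print(n,p.round(1),round(e,1))
T([283,269],[192.6,312],"grip");T([245,270.9],[222.9,290],"hook")
T([258.5,113.5],[289,238],"x");T([258.5,230],[237,318],"small?")
T([131.8,377.9],[188.8,178.7],"hinge");T([135.3,343],[184.2,219.9],"eye")
T([334.5,143.4],[213.9,400.5],"tray");T([342.3,117.8],[218.9,410.7],"remote")
T([317,331.9],[145.5,293.7],"stork");T([282.3,375.8],[151.8,253.1],"bowl");T([358.2,274],[147.9,340],"box");T([216,303.7],[238.6,242],"coaster")
for n in ("scene","top"):
    f=arm.grab_frame(n)
    for t in ["pole_grip","flap","bar_unit","tray","fish","stork"]:
        for i,d in enumerate(arm.trace(n,t)[:4]):
            m=d["mask"]; ys,xs=np.nonzero(m); np.save(f"m_{n}_{t}_{i}.npy",m)
            print(n,t,i,d["score"],np.round(d["extent"]),m.sum(),(xs.mean().round(1),ys.mean().round(1)))
    if n=="scene": c=cv2.resize(f[90:310,190:470],None,fx=2.8,fy=2.7,interpolation=cv2.INTER_CUBIC)
    else: c=cv2.resize(f[120:310,90:350],None,fx=3,fy=3,interpolation=cv2.INTER_CUBIC)
    cv2.imwrite(f"pics/crop_{n}.png",c)
E
```

```text
grip [544.4 -27.3  17.8] 6.5
hook [429.9  62.6  20.9] 14.0
x [152.3 -19.  -13.2] 549.9
small? [376.9 -44.   -6. ] 11.4
hinge [497.4 410.2 294.1] 3.9
eye [499.  271.5 333.2] 6.7
tray [ 461.9 -359.9   -8.1] 21.1
remote [ 439.9 -409.   -18.5] 3.4
stork [732.5  32.1  13.7] 9.5
bowl [715.4 197.9   9.4] 4.2
box [ 7.262e+02 -1.480e+02  1.000e-01] 1.0
coaster [373.6 241.6   3.5] 4.7
scene pole_grip 0 0.8 [261. 166. 304. 195.] 321 (np.float64(278.9), np.float64(183.7))
scene pole_grip 1 0.65 [212. 245. 246. 263.] 231 (np.float64(227.5), np.float64(254.6))
scene pole_grip 2 0.63 [255. 246. 283. 307.] 508 (np.float64(266.1), np.float64(281.2))
scene pole_grip 3 0.6 [ 77. 249. 128. 285.] 266 (np.float64(108.5), np.float64(262.3))
scene flap 0 0.9 [295. 102. 429. 180.] 4806 (np.float64(362.2), np.float64(142.2))
scene flap 1 0.72 [349. 249. 401. 292.] 1508 (np.float64(372.6), np.float64(265.4))
scene bar_unit 0 0.62 [296.  93. 490. 243.] 17628 (np.float64(404.4), np.float64(161.6))
scene bar_unit 1 0.32 [295. 104. 427. 178.] 4921 (np.float64(362.3), np.float64(142.1))
scene bar_unit 2 0.16 [290. 
[... 447 characters left out ...]
.float64(307.1), np.float64(198.4))
top pole_grip 2 0.58 [377. 275. 416. 290.] 130 (np.float64(390.7), np.float64(286.0))
top pole_grip 3 0.54 [309. 230. 322. 250.] 77 (np.float64(316.5), np.float64(236.1))
top flap 0 0.96 [170. 134. 233. 252.] 5896 (np.float64(202.1), np.float64(192.7))
top bar_unit 0 0.82 [ 95. 130. 238. 252.] 14275 (np.float64(165.3), np.float64(191.5))
top tray 0 0.9 [367. 171. 426. 252.] 2916 (np.float64(393.3), np.float64(208.1))
top tray 1 0.59 [286. 127. 302. 157.] 420 (np.float64(294.5), np.float64(144.1))
top fish 0 0.76 [233. 186. 253. 220.] 352 (np.float64(241.5), np.float64(205.4))
top stork 0 0.75 [284. 124. 304. 155.] 456 (np.float64(294.3), np.float64(144.3))
```

```bash
ls .
```

```text
h.py
m_scene_bar_unit_0.npy
m_scene_bar_unit_1.npy
m_scene_bar_unit_2.npy
m_scene_fish_0.npy
m_scene_flap_0.npy
m_scene_flap_1.npy
m_scene_pole_grip_0.npy
m_scene_pole_grip_1.npy
m_scene_pole_grip_2.npy
m_scene_pole_grip_3.npy
m_scene_stork_0.npy
m_scene_tray_0.npy
m_top_bar_unit_0.npy
m_top_fish_0.npy
m_top_flap_0.npy
m_top_pole_grip_0.npy
m_top_pole_grip_1.npy
m_top_pole_grip_2.npy
m_top_pole_grip_3.npy
m_top_stork_0.npy
m_top_tray_0.npy
m_top_tray_1.npy
pics
```

View pics/crop_scene.png

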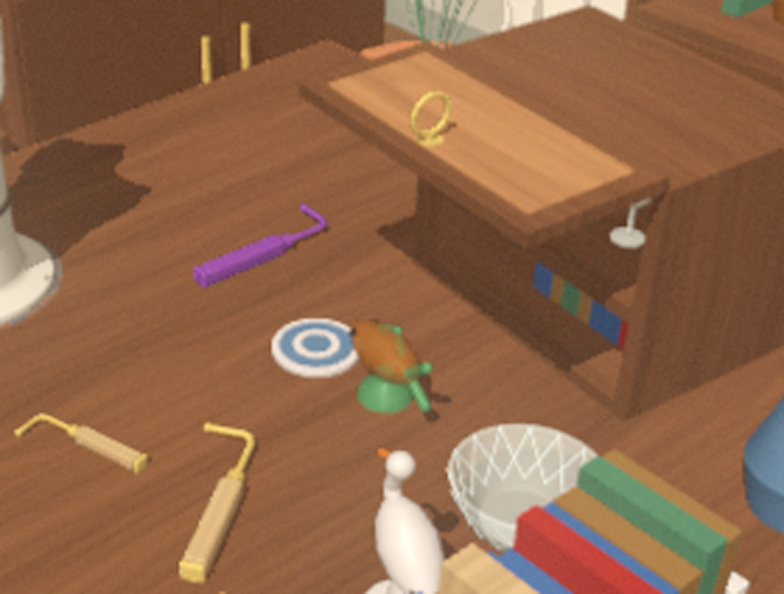

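View pics/crop_top.png

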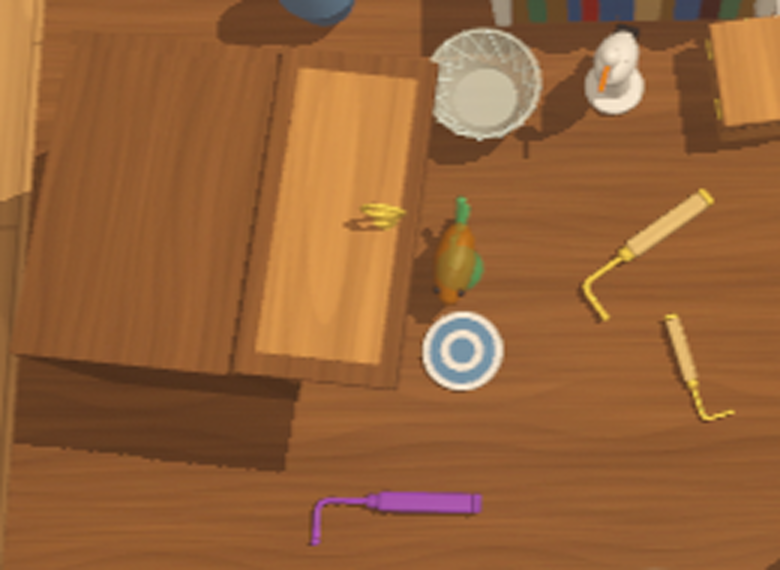

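Run:
```python
from h import *
ct=lambda x,y:(x/3+90,y/3+120); cs=lambda x,y:(x/2.8+190,y/2.7+90)
def pole(p):
    x,y,a,z=p;c,s=np.cos(a),np.sin(a)
    L=np.array([[-62,0,0],[68,0,0],[137,0,0],[137,50,0]])
    return L@np.array([[c,s,0],[-s,c,0],[0,0,1]])+[x,y,z]
ot=np.array([ct(706,196),ct(628,255),ct(588,287),ct(605,318)])
os_=np.array([cs(193,574),cs(241,472),cs(252,437),cs(208,427)])
f=lambda p:np.r_[(proj("top",pole(p))-ot).ravel(),(proj("scene",pole(p))-os_).ravel()]
r=least_squares(f,[544,-27,2.3,11]);print("pole",r.x.round(3),r.fun.round(1))
f2=lambda p:f(np.r_[p,11]);r=least_squares(f2,r.x[:3]);print(r.x.round(3),r.fun.round(1))
def barp(p):
    x,y,a,th=p[:4];c,s=np.cos(a),np.sin(a)
    def fl(yy,n,ss): return [-120-(n*np.cos(th)+ss*np.sin(th)),yy,290+n*np.sin(th)-ss*np.cos(th)]
    L=np.array([[-120,180,290],[-120,-180,290],[120,-180,290],[120,180,290],fl(178,16,168),fl(-178,16,168),fl(0,46,135),fl(178,0,168),fl(-178,0,168),[-120,-180,0]])
    return L@np.array([[c,s,0],[-s,c,0],[0,0,1]])+[x,y,0]
T=np.array([ct(233,374),ct(281,55),ct(75,32),ct(18,353),ct(398,387),ct(437,62),ct(382,213),(np.nan,)*2,(np.nan,)*2,(np.nan,)*2])
n=(np.nan,)*2
S=np.array([n,n,n,cs(590,8),cs(302,90),cs(528,224),cs(432,116),n,cs(528,238),cs(627,415)])
g=lambda p:np.nan_to_num(np.r_[(proj("top",barp(p))-T).ravel(),(proj("scene",barp(p))-S).ravel()])
r=least_squares(g,[500,530,1.5,1.5],loss="soft_l1");print("bar",r.x.round(3));print(g(r.x).reshape(2,-1,2).round(1).tolist());print("eye",barp(r.x)[6],"free",barp(r.x)[4:6])
# tray / others
print("tray top",[d for d in arm.mark_of("top","tray")][:1])
def box(m,z):
    q=cv2.boxPoints(cv2.minAreaRect(np.argwhere(m)[:,::-1].astype(np.float32)));return q
for nm in("top","scene"):
    q=box(np.load(f"m_{nm}_tray_0.npy"),0);P=[onz(nm,a,b,16)[:2].round(0).tolist() for a,b in q];print(nm,P)
    print("centroid",np.load(f"m_{nm}_tray_0.npy").sum())
for nm in("top","scene"):
  fm=np.argwhere(np.load(f"m_{nm}_fish_0.npy"))[:,::-1].mean(0);print("fish",onz(nm,*fm,50).round(0))
```

```text
pole [539.339 -30.072   2.195   9.581] [-0.7 -0.8 -1.5 -0.7 -2.6 -0.7 -0.3 -0.7 -0.2 -0.5 -2.9  2.4 -0.1 -1.
 -1.  -0.3]
[539.812 -30.44    2.196] [-0.6 -1.  -1.4 -0.9 -2.5 -0.9 -0.2 -0.9 -0.2 -0.7 -2.9  2.2 -0.1 -1.2
 -1.  -0.5]
bar [512.205 539.448   1.46    1.532]
[[[0.4, 0.3], [0.6, -2.3], [-2.7, -0.8], [-3.8, 0.3], [-1.4, 0.0], [-0.9, -0.6], [-0.6, -1.1], [0.0, 0.0], [0.0, 0.0], [0.0, 0.0]], [[0.0, 0.0], [0.0, 0.0], [0.0, 0.0], [-1.1, -2.2], [-1.6, -2.8], [0.1, 3.6], [-0.7, -0.8], [0.0, 0.0], [-0.4, 3.9], [-1.1, 1.5]]]
eye [483.80346768 284.32994005 330.69025745] free [[303.3775942  272.41718797 299.42381352]
 [657.19178763 233.02789342 299.42381352]]
tray top [{'pixel': [210.5, 396.7], 'score': 0.86}]
top [[356.0, -223.0], [638.0, -299.0], [593.0, -483.0], [314.0, -401.0]]
centroid 2916
scene [[305.0, -428.0], [361.0, -219.0], [663.0, -308.0], [604.0, -476.0]]
centroid 6777
fish [491. 237.  50.]
fish [500. 229.  50.]
```

Run:
```python
from h import *
print(proj("top",[[0,0,0],[238.8,-603.7,225.7]]),proj("scene",[[0,0,0]]))
for n,(x0,y0,x1,y1,k) in {"top":(165,125,285,260,6),"scene":(290,95,440,245,5)}.items():
    f=cv2.imread(f"pics/{n}0.png")[y0:y1,x0:x1];cv2.imwrite(f"pics/z_{n}.png",cv2.resize(f,None,fx=k,fy=k if y1-y0<100 else (4.4 if n=='top' else 4),interpolation=cv2.INTER_CUBIC))
    for t in("eye","flap_hinge","pole_grip","pole_hook","tray","bowl","fish"):
        for i in range(3):
            arm.grab_frame(n);print(n,t,[(d["score"],d["pixel"]) for d in arm.mark_of(n,t)])
```

```text
[[308.02407339 339.90210655]
 [496.51246952 266.33958553]] [[177.64565319 192.94970865]]
top eye [(0.84, [186.0, 218.1])]
top eye [(0.8, [188.6, 218.5]), (0.37, [222.8, 288.2])]
top eye [(0.93, [189.3, 217.6])]
top flap_hinge [(0.89, [188.2, 176.1])]
top flap_hinge [(0.88, [187.9, 176.6])]
top flap_hinge [(0.81, [190.7, 178.5]), (0.5, [222.0, 292.6])]
top pole_grip [(0.71, [287.3, 388.6]), (0.67, [210.4, 398.6]), (0.63, [193.0, 310.9]), (0.61, [288.5, 236.1]), (0.44, [234.4, 313.4])]
top pole_grip [(0.61, [195.4, 312.9]), (0.6, [286.8, 393.2]), (0.53, [289.7, 234.3]), (0.41, [235.8, 312.8])]
top pole_grip [(0.53, [194.2, 314.2]), (0.51, [233.8, 315.1]), (0.43, [285.2, 392.4])]
top pole_hook [(0.76, [293.7, 194.7]), (0.52, [275.9, 418.8]), (0.5, [221.7, 289.4]), (0.5, [257.7, 330.1])]
top pole_hook [(0.73, [295.7, 194.7]), (0.67, [276.0, 414.1]), (0.45, [256.4, 327.3]), (0.42, [188.9, 178.6])]
top pole_hook [(0.73, [220.6, 289.2]), (0.72, [257.3, 331.2]), (0.59, [294.4, 193.4]), (0.44, [277.1, 414.2])]
top tray [(0.63, [211.5, 394.2])]
top tray [(0.67, [213.5, 396.6])]
top tray [(0.89
[... 818 characters left out ...]
e pole_hook [(0.84, [281.1, 82.7]), (0.73, [249.5, 269.3]), (0.62, [171.5, 302.3]), (0.57, [250.2, 198.6])]
scene pole_hook [(0.89, [279.9, 85.2]), (0.84, [171.2, 301.5]), (0.67, [248.9, 200.2]), (0.55, [249.3, 272.3])]
scene pole_hook [(0.75, [247.1, 266.3]), (0.75, [282.8, 83.9]), (0.73, [245.8, 198.4]), (0.59, [171.5, 302.3])]
scene tray [(0.8, [334.7, 144.6])]
scene tray [(0.84, [335.8, 141.9])]
scene tray [(0.75, [333.1, 145.2])]
scene bowl [(0.64, [282.5, 373.8]), (0.57, [357.2, 275.8])]
scene bowl [(0.7, [285.2, 375.1])]
scene bowl [(0.72, [284.4, 375.9])]
scene fish [(0.95, [237.3, 326.7])]
scene fish [(0.69, [237.5, 326.7]), (0.63, [355.5, 275.2])]
scene fish [(0.6, [237.2, 326.5])]
```

View zooms.

View pics/z_top.png

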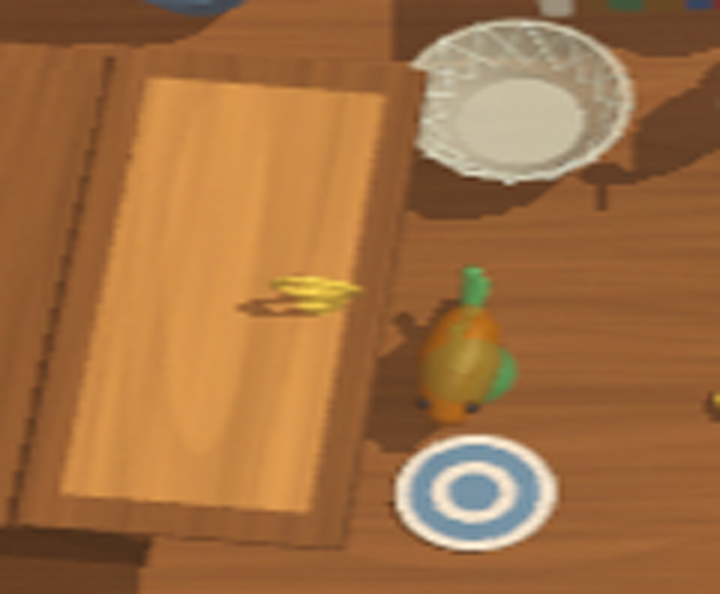

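View pics/z_scene.png

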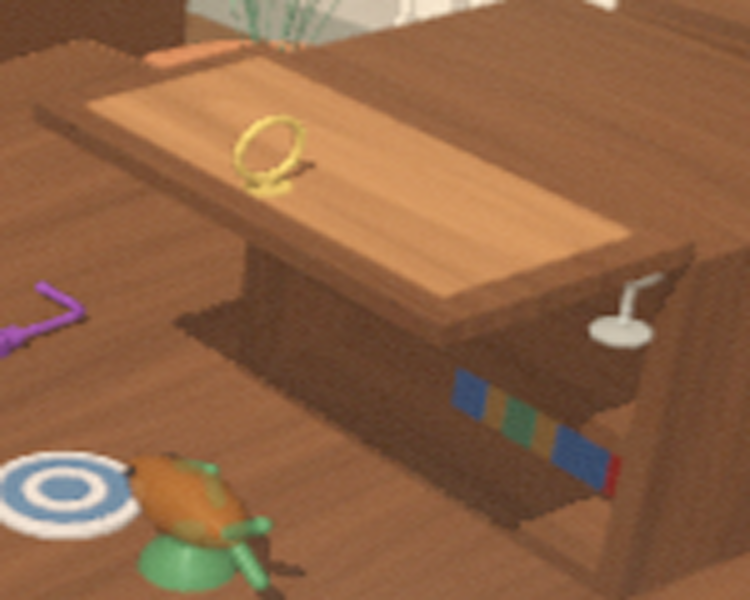

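```bash
cat > fit.py <<'E'
from h import *
a=lambda x,y:((x+.5)/6-.5+165,(y+.5)/4.4-.5+125); b=lambda x,y:((x+.5)/5-.5+290,(y+.5)/4-.5+95)
ct=lambda x,y:((x+.5)/3+89.5,(y+.5)/3+119.5); cs=lambda x,y:((x+.5)/2.8+189.5,(y+.5)/2.7+89.5)
def flp(th,yy,n,ss): return [-120-(n*np.cos(th)+ss*np.sin(th)),yy,290+n*np.sin(th)-ss*np.cos(th)]
def barp(p):
    x,y,al,th=p[:4];c,s=np.cos(al),np.sin(al);fl=lambda *k:flp(th,*k)
    L=np.array([[-120,178,290],[-120,-178,290],[120,-180,290],[120,180,290],fl(178,16,168),fl(-178,16,168),fl(0,46,135),fl(-178,0,168),[-120,-180,0]])
    return L@np.array([[c,s,0],[-s,c,0],[0,0,1]])+[x,y,0]
n=(np.nan,)*2
T=np.array([a(12,525),a(112,60),ct(75,32),ct(18,353),a(347,548),a(428,68),a(316,293),n,n])
S=np.array([n,n,n,cs(590,8),b(35,108),b(443,325),b(270,149),b(440,345),b(610,600)])
if __name__=="__main__":
    for off in (0,1):
        def g(p):
            P=barp(p);o=p[4:8] if off else np.zeros(4)
            return np.nan_to_num(np.r_[(proj("top",P)+o[:2]-T).ravel(),(proj("scene",P)+o[2:]-S).ravel(),o*.7])
        r=least_squares(g,[500,530,1.5,1.5,0,0,0,0],loss="soft_l1");print("bar",r.x.round(3));print(g(r.x)[:36].reshape(2,-1,2).round(1).tolist());print("eye",barp(r.x)[6],"hingeTop",barp(r.x)[:2].round(0).tolist())
    print("eye tri",tri(S[6],T[6]))
    print(arm.observe()["clock"])
E
python3 fit.py
```

```text
bar [512.453 538.043   1.456   1.539   0.      0.      0.      0.   ]
[[[1.8, 0.5], [1.6, -1.5], [-1.7, -0.7], [-3.2, 0.3], [-1.0, 0.1], [-0.6, 0.1], [-0.3, -1.2], [0.0, 0.0], [0.0, 0.0]], [[0.0, 0.0], [0.0, 0.0], [0.0, 0.0], [-0.7, -1.8], [-0.7, -1.5], [-0.4, 0.4], [-0.4, -0.0], [-0.3, 0.9], [0.6, 0.8]]]
eye [483.02154906 283.36431933 331.75233282] hingeTop [[322.0, 439.0, 290.0], [676.0, 398.0, 290.0]]
bar [ 5.11516e+02  5.39089e+02  1.45500e+00  1.54300e+00  8.43000e-01
 -3.70000e-02  3.26000e-01  4.59000e-01]
[[[2.2, 0.8], [2.2, -1.2], [-1.1, -0.5], [-2.8, 0.6], [-0.6, 0.4], [-0.1, 0.4], [0.1, -0.9], [0.0, 0.0], [0.0, 0.0]], [[0.0, 0.0], [0.0, 0.0], [0.0, 0.0], [-0.3, -1.5], [-0.3, -1.5], [-0.1, 0.2], [-0.1, -0.1], [-0.1, 0.7], [0.9, 1.0]]]
eye [481.84790386 284.60727548 332.29642065] hingeTop [[321.0, 441.0, 290.0], [674.0, 399.0, 290.0]]
eye tri (array([481.07798972, 284.26361985, 329.9391093 ]), np.float64(3.9893356690048507))
6.25
```

```bash
cat >> h.py <<'E'
G=35.0
def rot(yaw,flip): # pole heading -> tool rotvec
    x=np.array([np.cos(yaw),np.sin(yaw),0])*(-1 if flip else 1);z=np.array([0,0,-1.])
    return R.from_matrix(np.stack([x,np.cross(z,x),z],1)).as_rotvec()
u=lambda a:np.array([np.cos(a),np.sin(a),0])
l=lambda a:np.array([-np.sin(a),np.cos(a),0])
E
python3 - <<'E'
from h import *
import fit
print(tri((267,283),(312.5,193.8)),tri((269.7,247),(290,222)))
r=least_squares(lambda p:(proj("top",np.array([[c*a-s*b+p[0],s*a+c*b+p[1],16] for c,s in[(np.cos(p[2]),np.sin(p[2]))] for a,b in[(-142,90),(142,90),(142,-90),(-142,-90)]]))-np.array([(383,171),(426.5,179.5),(411.5,250),(368,240.5)])).ravel(),[475,-351,-.27]);print("tray",r.x,r.fun.round(1))
yawp,eye,yb=2.196,np.array([482,284,331.]),1.456
grip=np.array([540,-30,11.])
P={"pick_hi":(grip+G*u(yawp)+[0,0,150],yawp),"pick":(np.r_[(grip+G*u(yawp))[:2],4],yawp)}
def fromhook(h,yaw): return h-137.5*u(yaw)-31*l(yaw)+G*u(yaw)+[0,0,-7]
P["ins0"]=(fromhook(eye-75*l(yb),yb),yb);P["ins1"]=(fromhook(eye,yb),yb)
hinge=np.array([482,284,0])+135*u(yb)
for th in(1.1,.6,0,-.05): 
    n,s=46,135;o=n*np.cos(th)+s*np.sin(th);z=290+n*np.sin(th)-s*np.cos(th)
    P[f"th{th}"]=(fromhook(hinge-o*u(yb)+[0,0,z],yb),yb)
P["out"]=(fromhook(hinge-46*u(yb)+[0,0,155]-80*l(yb),yb),yb)
ty=-.27;tr=np.array([475,-351,9])
P["trayA"]=(tr+(-38+G)*u(ty)+22*l(ty),ty);P["trayB"]=(tr+(38-G)*u(ty)+38*l(ty),ty+np.pi)
for f in(0,1):
    for k,(p,y) in P.items():
        q=arm.inverse_kinematics(p,rot(y,f));print(f,k,p.round(0),None if q is None else np.round(q,2))
E
```

```text
(array([539.74019846, -29.67009254,  15.77175862]), np.float64(5.286143401726244)) (array([432.33910665,  60.02117484,  16.96984939]), np.float64(7.959437599303403))
tray [ 469.04984314 -351.36622954   -1.80367134] [-18.6   8.9  11.   15.6  19.2  -9.1 -12.  -15.5]
0 pick_hi [520.  -2. 161.] [ 0.75  0.51 -1.01  1.93  0.52  0.99  0.13]
0 pick [520.  -2.   4.] [ 0.62  0.77 -0.86  2.    0.85  0.78 -0.13]
0 ins0 [576. 170. 324.] [ 0.52  0.62 -1.3   1.55  0.6   1.43 -0.92]
0 ins1 [501. 179. 324.] [ 0.6   0.43 -1.29  1.71  0.43  1.33 -0.89]
0 th1.1 [500. 172. 263.] [ 0.59  0.52 -1.29  1.8   0.53  1.24 -0.96]
0 th0.6 [503. 199. 198.] [ 0.51  0.67 -1.3   1.84  0.7   1.19 -1.14]
0 th0 [511. 267. 148.] [ 0.35  0.85 -1.3   1.79  0.88  1.22 -1.33]
0 th-0.05 [512. 274. 146.] [ 0.33  0.86 -1.3   1.78  0.89  1.23 -1.35]
0 out [591. 258. 148.] [ 0.22  0.77 -1.02  1.62  0.71  1.16 -1.09]
0 trayA [ 478. -329.    9.] [ 0.8   0.66 -0.31  1.86  0.31  0.66 -1.54]
0 trayB [ 488. -315.    9.] [ 1.14  0.82 -0.83  1.85  0.8   0.85  1.2 ]
1 pick_hi [520.  -2. 161.] [-0.07  0.32  0.02  1.95 -0.01  0.87 -2.56]
1 pick [520.  -2.   4.] [-0.06  0.58  0.02  2.02 -0.02  0.54 -2.55]
1 ins0 [576. 170. 324.] [ 0.52  0.62 -1.3   1.55  0.6   1.43  2.22]
1 ins1 [501. 179. 324.] [ 0.6   0.43 -1.29  1.71  0.43  1.33  2.25]
1 th1.1 [500. 172. 263.] [ 0.59  0.52 -1.29  1.8   0.53  1.24  2.18]
1 th0.6 [503. 199. 198.] [ 0.51  0.67 -1.3   1.84  0.7   1.19  2.01]
1 th0 [511. 267. 148.] [ 0.35  0.85 -1.3   1.79  0.88  1.22  1.81]
1 th-0.05 [512. 274. 146.] [ 0.33  0.86 -1.3   1.78  0.89  1.23  1.8 ]
1 out [591. 258. 148.] [ 0.33  0.96 -1.31  1.62  0.96  1.33  1.9 ]
1 trayA [ 478. -329.    9.] [ 1.17  0.82 -0.83  1.85  0.8   0.84  1.23]
1 trayB [ 488. -315.    9.] [ 0.77  0.66 -0.32  1.86  0.31  0.67 -1.57]
```

Run:
```python
from h import *
ord_=[(142,90),(142,-90),(-142,-90),(-142,90)]
r=least_squares(lambda p:(proj("top",np.array([[c*a-s*b+p[0],s*a+c*b+p[1],16] for c,s in[(np.cos(p[2]),np.sin(p[2]))] for a,b in ord_]))-np.array([(383,171),(426.5,179.5),(411.5,250),(368,240.5)])).ravel(),[475,-351,-.27]);print("tray",r.x,r.fun.round(1))
yaw=2.196;g=np.array([540,-30,0.])+G*u(yaw)
arm.movep(g+[0,0,130],rot(yaw,0))
f=arm.grab_frame("scene");cv2.imwrite("pics/s1.png",f);f=arm.grab_frame("top");cv2.imwrite("pics/t1.png",f)
o=arm.observe();print(o["clock"],o["position"],o["qpos"].round(2))
```

```text
tray [ 4.70446896e+02 -3.52467634e+02 -2.63228885e-01] [-1.5 -1.8  0.8  0.6  2.3  1.6 -1.6 -0.5]
8.7417 [519.74389706  -2.79048969 129.98952573] [ 0.71  0.55 -0.96  1.95  0.56  0.94  0.09]
```

View pics/s1.png

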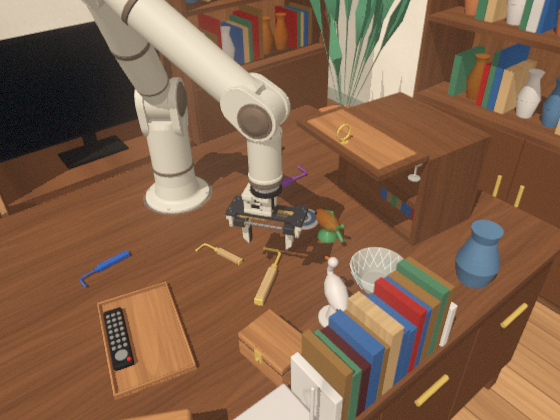

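View pics/t1.png

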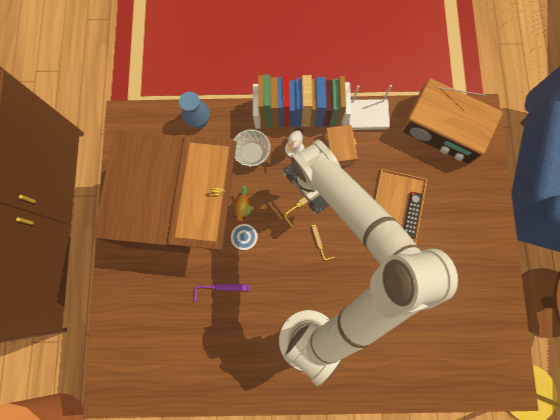

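Run:
```python
from h import *
yaw=2.196;g=np.array([540,-30,0.])+G*u(yaw)
print(arm.move_linear(g+[0,0,4],speed=150,max_force=15))
arm.grip(10,60);o=arm.observe();print(o["clock"],o["position"],o["gripper_width"],o["force"])
arm.move_linear(g+[0,0,150],speed=150)
o=arm.observe();print(o["clock"],o["position"],o["gripper_width"],o["force"],o["moment"])
for n in("scene","top"):
    f=arm.grab_frame(n);cv2.imwrite(f"pics/{n}2.png",f)
f=cv2.imread("pics/scene2.png")[130:310,190:360];a=cv2.resize(f,None,fx=3,fy=3)
f=cv2.imread("pics/top2.png")[140:260,260:360];b=cv2.resize(f,None,fx=2.5,fy=4.5)
cv2.imwrite("pics/g2.png",np.hstack([a[:540],b[:540]]))
```

```text
False
10.8 [519.44001245  -1.60615759   3.96291138] 23.68212212101526 [ 0.03634196  0.41358836 -0.93818028]
11.925 [518.80176178  -1.83516517 149.15150258] 23.653208942367353 [-0.02945565 -0.38178696 -1.45303489] [-0.00265888 -0.12903713  0.01648046]
```

View pics/g2.png

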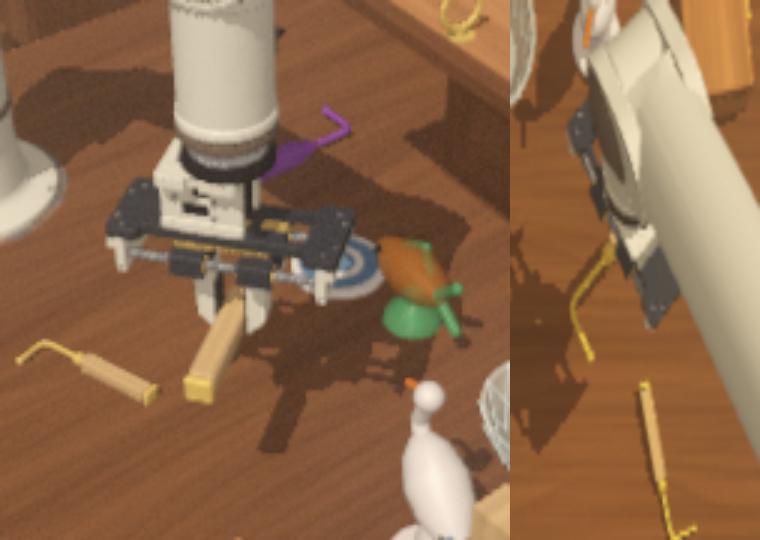

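Run:
```python
from h import *
z=149.2+7
b=onz("top",286.8,207.3,z);t=onz("top",292,219.5,z);fe=onz("top",300.8,195.6,z);bu=onz("scene",256.5,260,z)
tcp=np.array([518.8,-1.8,0]);y=2.196
for n,p in(("bend",b),("tip",t),("ferr",fe),("butt",bu)):
    d=p-tcp;print(n,(d@u(y)).round(1),(d@l(y)).round(1))
```

```text
bend 91.2 7.4
tip 102.7 52.7
ferr 26.9 3.5
butt -97.3 -1.6
```

```bash
cat >> h.py <<'E'
def fromhook(h,yaw): return np.asarray(h)-137.5*u(yaw)-31*l(yaw)+G*u(yaw)+[0,0,-7]
YB=1.456;EYE=np.array([482,284,331.])
E
python3 - <<'E'
from h import *
arm.movep([560,60,360],rot(YB,0))
arm.move_linear(fromhook(EYE-75*l(YB),YB),speed=150,max_force=15)
o=arm.observe();print(o["clock"],o["position"],o["qpos"].round(2),o["force"])
for n in("scene","top"):
    f=arm.grab_frame(n);cv2.imwrite(f"pics/{n}3.png",f)
f=cv2.imread("pics/scene3.png")[90:230,250:420];a=cv2.resize(f,None,fx=2.9,fy=3.6)
f=cv2.imread("pics/top3.png")[130:250,170:280];b=cv2.resize(f,None,fx=2.7,fy=4.2)
cv2.imwrite("pics/g3.png",np.hstack([a[:500],b[:500]]))
h=EYE-75*l(YB);P=np.array([h-31*l(YB),h,h+19*l(YB),EYE])
print(proj("scene",P).round(1),proj("top",P).round(1))
E
```

```text
13.8417 [575.75341413 168.86727461 323.66607668] [ 0.35  0.45 -0.94  1.55  0.37  1.33 -0.74] [ 0.41786581 -0.12405676 -0.93517597]
[[369.4 148.7]
 [361.4 143.5]
 [356.6 140.5]
 [343.1 131.9]] [[221.1 157.9]
 [219.9 167.3]
 [219.1 173.1]
 [216.8 190.4]]
```

View pics/g3.png

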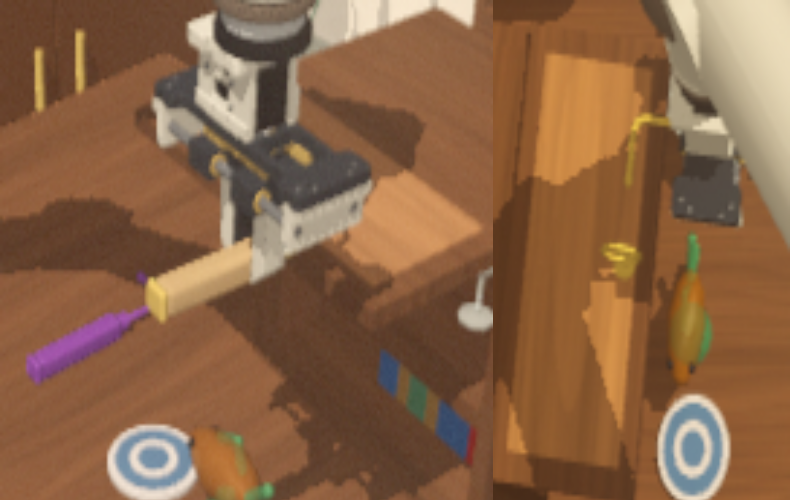

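Run:
```python
from h import *
o=arm.observe();print(proj("scene",o["position"]-98*u(YB)+[0,0,7]))
p=fromhook(EYE,YB)
s=arm.move_linear(p,speed=90,max_force=4);o=arm.observe();print(s,o["clock"],o["position"]-p,o["force"],o["moment"])
for n in("scene","top"):
    f=arm.grab_frame(n);cv2.imwrite(f"pics/{n}4.png",f)
f=cv2.imread("pics/scene4.png")[90:230,250:420];a=cv2.resize(f,None,fx=2.9,fy=3.6)
f=cv2.imread("pics/top4.png")[130:250,170:280];b=cv2.resize(f,None,fx=2.7,fy=4.2)
cv2.imwrite("pics/g4.png",np.hstack([a[:500],b[:500]]))
```

```text
[[302.33414636 173.18507087]]
False 14.925 [ 0.59250674 -0.34187171  0.08514893] [ 0.08281515  0.6181796  -0.61789186] [-0.04271096 -0.09655118  0.01225603]
```

View pics/g4.png

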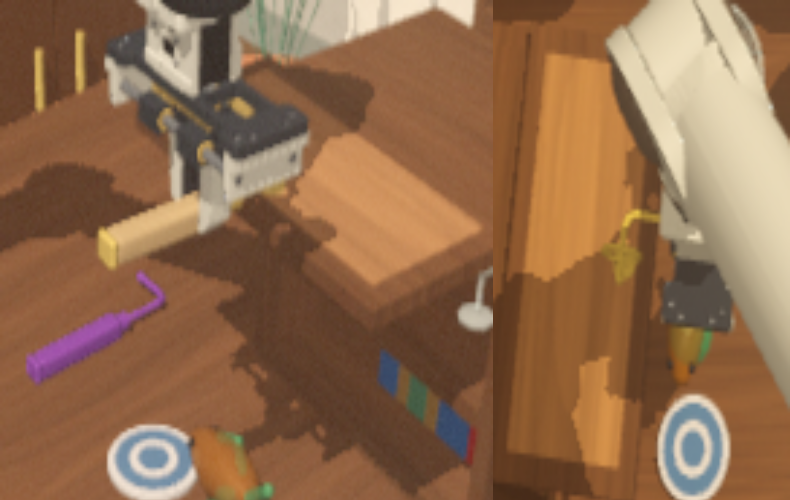

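```bash
cat >> h.py <<'E'
TH0=1.54
def arcp(th,lead=0.0,rad=0.0):
    def e(t): return np.array([46*np.cos(t)+135*np.sin(t),46*np.sin(t)-135*np.cos(t)])
    H=np.r_[(EYE+e(TH0)[0]*u(YB))[:2],EYE[2]-e(TH0)[1]]
    v=e(th); t=np.array([v[1],-v[0]])/np.linalg.norm(v) # closing tangent (out,z)
    v=v+lead*t
    return H-v[0]*u(YB)+[0,0,v[1]]
E
python3 - <<'E'
from h import *
print(arcp(1.54),arcp(1.54,14),arcp(0))
o0=arm.observe()
s=arm.move_linear(fromhook(arcp(1.54,14),YB),speed=60,max_force=8);o=arm.observe();print(s,o["clock"],o["position"]-o0["position"],o["force"],o["moment"])
for th in(1.4,1.25):
    s=arm.move_linear(fromhook(arcp(th,14),YB),speed=60,max_force=25);o=arm.observe();print(s,th,o["clock"],o["position"]-fromhook(arcp(th,14),YB),o["force"],o["moment"],o["gripper_width"])
for n in("scene","top"):
    f=arm.grab_frame(n);cv2.imwrite(f"pics/{n}5.png",f)
f=cv2.imread("pics/scene5.png")[90:230,250:420];a=cv2.resize(f,None,fx=2.9,fy=3.6)
f=cv2.imread("pics/top5.png")[130:250,170:280];b=cv2.resize(f,None,fx=2.7,fy=4.2)
cv2.imwrite("pics/g5.png",np.hstack([a[:500],b[:500]]))
E
```

```text
[482. 284. 331.] [481.52976652 279.92176802 317.61542289] [492.349357   373.75770695 154.17865877]
False 15.4083 [ -1.32226514  -4.24527144 -14.00485486] [-0.28879706 -0.07572645 -0.4869426 ] [-0.09055132 -0.11832035  0.0379415 ]
False 1.4 15.8917 [-0.32594079 -0.3101099  -0.51523684] [0.57443172 0.68323864 0.16004128] [-0.03174436 -0.07359149 -0.00861127] 23.67499880760652
False 1.25 16.4 [-0.31319319 -0.15961568 -0.46607897] [ 0.00440166 -0.49644445 -0.81932897] [-0.02526364 -0.10615881  0.01640608] 23.112443332498287
```

View pics/g5.png

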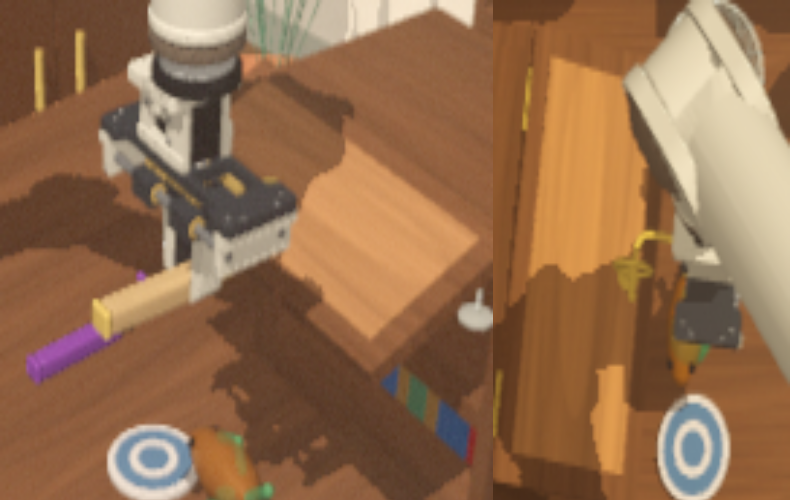

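Run:
```python
from h import *
for th in(1.1,.95,.8,.65,.5,.35):
    s=arm.move_linear(fromhook(arcp(th,14),YB),speed=60,max_force=25);o=arm.observe();print(s,th,round(o["clock"],2),o["force"].round(1),o["moment"].round(2),round(o["gripper_width"],2))
    if s:break
for n in("scene","top"):
    f=arm.grab_frame(n);cv2.imwrite(f"pics/{n}6.png",f)
f=cv2.imread("pics/scene6.png")[110:250,250:420];a=cv2.resize(f,None,fx=2.9,fy=3.6)
f=cv2.imread("pics/top6.png")[130:250,150:260];b=cv2.resize(f,None,fx=2.7,fy=4.2)
cv2.imwrite("pics/g6.png",np.hstack([a[:500],b[:500]]))
h=fromhook(arcp(.35,14),YB);print("butt pred",proj("scene",o["position"]-98*u(YB)+[0,0,7]),"bend pred",proj("top",o["position"]+102.5*u(YB)+[0,0,7]))
```

```text
False 1.1 17.01 [-0.9 -0.7 -0.6] [-0.03 -0.12  0.02] 23.33
False 0.95 17.52 [-0.3 -0.  -0.9] [ 0.04 -0.08  0.04] 23.51
False 0.8 18.02 [-0.5  0.5 -0.5] [ 0.01 -0.08 -0.  ] 23.47
False 0.65 18.53 [ 0.7  0.4 -0.1] [-0.08 -0.1  -0.  ] 23.24
False 0.5 19.04 [-0.1  0.7 -0.7] [-0.06 -0.09 -0.04] 23.35
False 0.35 19.55 [-0.6 -0.1 -0.7] [-0.02 -0.1  -0.02] 23.4
butt pred [[304.43048372 204.33857331]] bend pred [[208.80347268 191.22137072]]
```

View pics/g6.png

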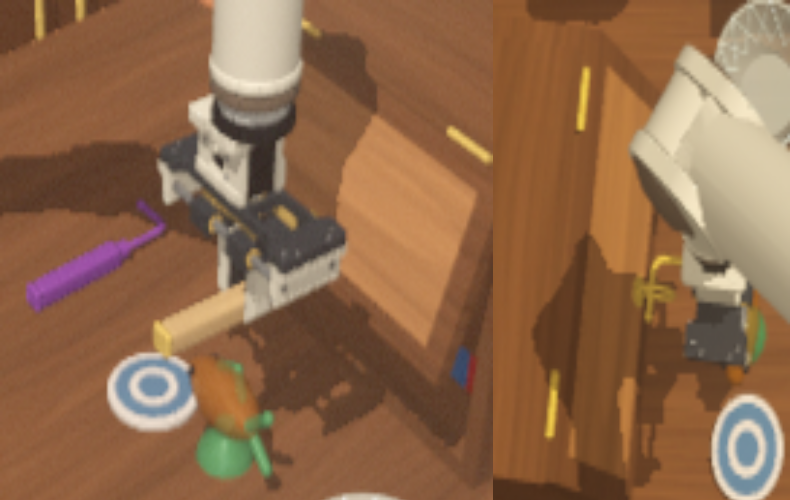

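Run:
```python
from h import *
for th in(.2,.08,0.0):
    s=arm.move_linear(fromhook(arcp(th,14),YB),speed=60,max_force=25);o=arm.observe();print(s,th,round(o["clock"],2),o["force"].round(1),o["moment"].round(2),round(o["gripper_width"],2))
p=fromhook(arcp(0,14),YB);d=.945*u(YB)+[0,0,-.33]
s=arm.move_linear(p+25*d,speed=25,max_force=14);o=arm.observe();print(s,round(o["clock"],2),((o["position"]-p)@d).round(1),o["force"].round(1),o["moment"].round(2))
arm.pause(.15)
for n in("scene","top"):
    f=arm.grab_frame(n);cv2.imwrite(f"pics/{n}7.png",f)
f=cv2.imread("pics/scene7.png")[110:250,250:420];a=cv2.resize(f,None,fx=2.9,fy=3.6)
f=cv2.imread("pics/top7.png")[130:250,150:260];b=cv2.resize(f,None,fx=2.7,fy=4.2)
cv2.imwrite("pics/g7.png",np.hstack([a[:500],b[:500]]))
```

```text
False 0.2 20.16 [-0.4  0.5 -1.4] [ 0.02 -0.06  0.03] 23.43
False 0.08 20.59 [-0.  -0.5 -1.8] [ 0.02 -0.08  0.03] 23.75
False 0.0 20.93 [ 0.6 -1.9  0.4] [-0.46 -0.23  0.01] 23.35
True 21.38 0.9 [ 0.3 -1.9  2. ] [-0.3  -0.1  -0.01]
```

View pics/g7.png

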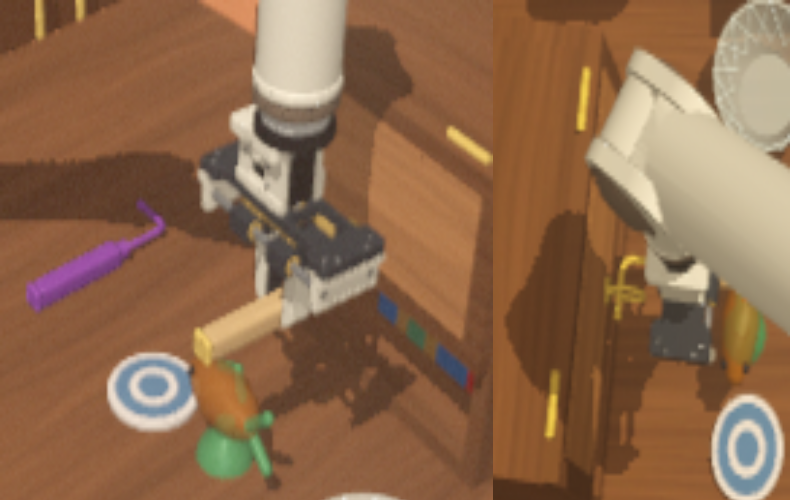

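Run:
```python
from h import *
from fit import flp
x,y,a=512,538.6,1.456
c,s=np.cos(a),np.sin(a);M=np.array([[c,s,0],[-s,c,0],[0,0,1]])
for th in(0,.04,.1):
    P=np.array([flp(th,-178,16,168),flp(th,-178,16,0),flp(th,0,46,135)])@M+[x,y,0]
    print(th,proj("scene",P).round(1).tolist(),proj("top",P).round(1).tolist())
o=arm.observe();d=.945*u(YB)+[0,0,-.33];p=o["position"]
s=arm.move_linear(p+12*d,speed=25,max_force=22);o=arm.observe();print(s,round(o["clock"],2),((o["position"]-p)@d).round(1),o["force"].round(1),o["moment"].round(2))
for n in("scene","top"):
    f=arm.grab_frame(n);cv2.imwrite(f"pics/{n}8.png",f)
f=cv2.imread("pics/scene8.png")[120:240,350:450];a=cv2.resize(f,None,fx=5,fy=5)
f=cv2.imread("pics/top8.png")[130:250,150:210];b=cv2.resize(f,None,fx=5,fy=5)
cv2.imwrite("pics/g8.png",np.hstack([a,b]))
```

```text
0 [[413.8, 213.6], [423.4, 161.4], [364.1, 177.1]] [[199.7, 153.5], [189.5, 137.3], [199.3, 199.6]]
0.04 [[412.0, 214.2], [423.4, 161.1], [362.8, 177.1]] [[201.5, 153.6], [189.4, 137.2], [200.7, 199.6]]
0.1 [[409.4, 215.0], [423.5, 160.8], [360.8, 176.9]] [[204.1, 153.7], [189.4, 137.1], [202.8, 199.6]]
False 22.28 3.9 [ -0.3 -19.5   2.6] [-3.69  0.04  0.43]
```

View pics/g8.png

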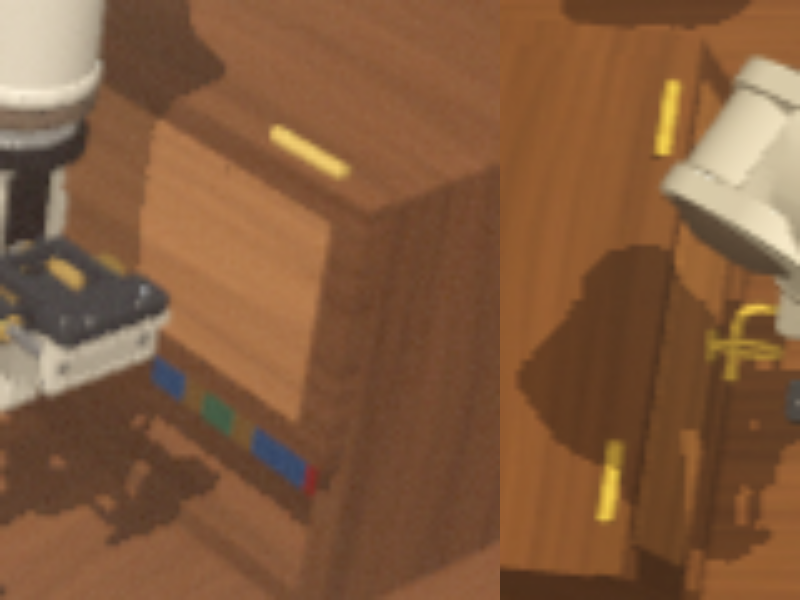

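Run:
```python
from h import *
arm.move_linear(fromhook(arcp(0,1.5),YB),speed=60);o=arm.observe();print(round(o["clock"],2),o["force"].round(1),o["moment"].round(2))
s=arm.move_linear(fromhook(arcp(0,1.5)-80*l(YB),YB),speed=110,max_force=6);o=arm.observe();print(s,round(o["clock"],2),o["position"],o["force"].round(1),o["moment"].round(2),o["gripper_width"])
for n in("scene","top"):
    f=arm.grab_frame(n);cv2.imwrite(f"pics/{n}9.png",f)
f=cv2.imread("pics/scene9.png")[110:250,280:450];a=cv2.resize(f,None,fx=2.9,fy=3.6)
f=cv2.imread("pics/top9.png")[130:250,150:260];b=cv2.resize(f,None,fx=2.7,fy=4.2)
cv2.imwrite("pics/g9.png",np.hstack([a[:500],b[:500]]))
```

```text
22.96 [-0.6 -0.   0.1] [ 0.   -0.11  0.02]
False 23.83 [590.14326583 261.14896247 146.50148615] [-0.   0.7 -1.2] [ 0.01 -0.08 -0.04] 23.302412735730513
```

View pics/g9.png

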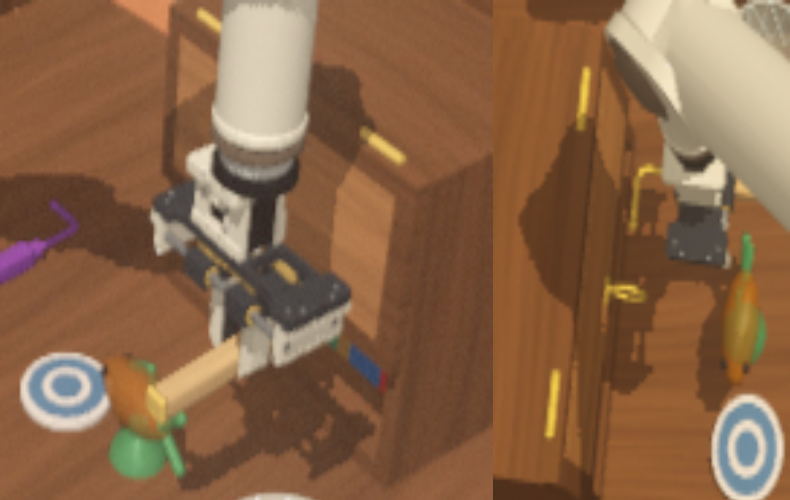

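Run:
```python
from h import *
o=arm.observe();print("butt pred",proj("scene",o["position"]-98*u(YB)+[0,0,7]))
p=o["position"]
arm.move_linear(p-90*u(YB)+[0,0,60],speed=200)
arm.move_linear(arm.observe()["position"]*[1,1,0]+[0,0,270],speed=250)
o=arm.observe();print(o["clock"],o["position"])
for n in("scene","top"):
    f=arm.grab_frame(n);cv2.imwrite(f"pics/{n}10.png",f)
f=cv2.imread("pics/scene10.png")[265:405,85:205];a=cv2.resize(f,None,fx=4,fy=4,interpolation=cv2.INTER_CUBIC)
f=cv2.imread("pics/top10.png")[160:260,360:435];b=cv2.resize(f,None,fx=4,fy=5.6,interpolation=cv2.INTER_CUBIC)
cv2.imwrite("pics/g10.png",np.hstack([a,b]))
```

```text
butt pred [[332.22336039 219.98911181]]
25.025 [579.32875071 174.4216528  270.46981771]
```

View pics/g10.png

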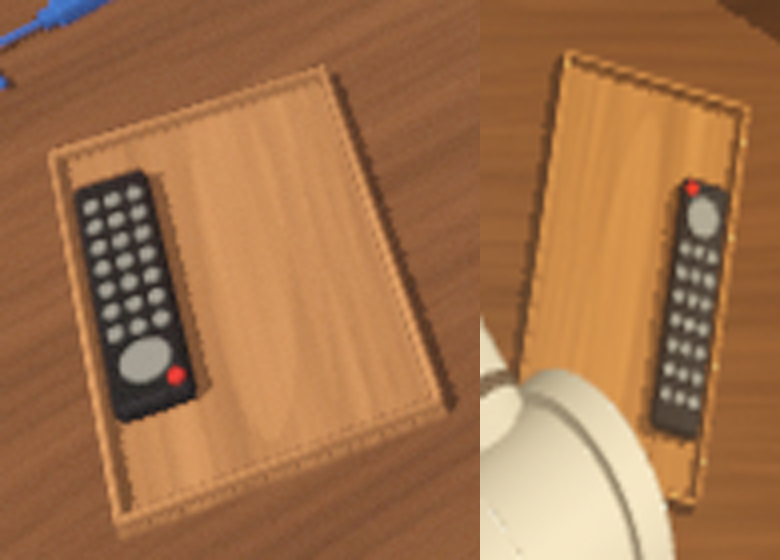

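View pics/scene10.png

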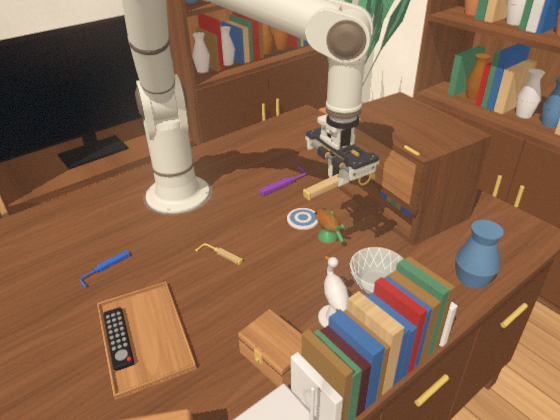

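Run:
```python
from h import *
s=lambda x,y:((x+.5)/4+84.5,(y+.5)/4+264.5);t=lambda x,y:((x-480+.5)/4+359.5,(y+.5)/5.6+159.5)
C=np.array([[-142.5,-90],[-142.5,90],[142.5,90],[142.5,-90]])
def W(p,z=16):
    c,q=np.cos(p[2]),np.sin(p[2]);return np.c_[C@np.array([[c,q],[-q,c]])+p[:2],np.full(4,z)]
S=np.array([s(51,151),s(322,67),s(447,403),s(119,522)]);T=np.array([t(567,52),t(749,104)])
f=lambda p:np.r_[(proj("scene",W(p))-S).ravel(),(proj("top",W(p))[[2,3]]-T).ravel()]
r=least_squares(f,[470,-352,-.26]);print(r.x,r.fun.round(1))
# remote far corners at z=18: near(+x) end inner(+y) corner
q=r.x
for nm,px in(("scene",[s(150,172),s(195,395),s(118,415),s(78,190)]),("top",[t(683,180),t(652,428),t(727,185)])):
    for a in px:
        P=onz(nm,*a,18)[:2]-q[:2];print(nm,(P@u(q[2])[:2]).round(0),(P@l(q[2])[:2]).round(0))
y=q[2];tr=np.r_[q[:2],0]
p=tr+(-38+G)*u(y)+22*l(y)
print(p,arm.inverse_kinematics(p+[0,0,120],rot(y,0)),arm.inverse_kinematics(p+[0,0,9],rot(y,0)))
```

```text
[ 4.78433097e+02 -3.52414346e+02 -2.47519646e-01] [-0.9 -0.2  0.9 -1.  -0.3 -0.9 -0.8  0.4 -0.7 -1.5 -0.3 -0.7]
scene -94.0 -33.0
scene 82.0 -37.0
scene 77.0 -79.0
scene -98.0 -76.0
top 72.0 -38.0
top -103.0 -39.0
top 78.0 -80.0
[ 480.91452674 -330.34983855    0.        ] [ 1.09392149  0.58143081 -0.71281634  1.80392605  0.46435164  0.93064213
 -1.64069986] [ 0.96862516  0.71584596 -0.54376897  1.84764265  0.53544385  0.72808627
 -1.69453965]
```

```bash
cat >> h.py <<'E'
TY=-.2475;TR=np.array([478.4,-352.4,0]);PT=TR+(-38+G)*u(TY)+22*l(TY)
E
python3 - <<'E'
from h import *
arm.movep(PT+[0,0,200],rot(TY,0))
arm.move_linear(PT+[0,0,60],speed=200)
o=arm.observe();print(o["clock"],o["position"]-PT,o["force"].round(1),o["gripper_width"])
g=o["position"]-G*u(TY)
print(proj("scene",[g-64*u(TY)+[0,0,7],g+137.5*u(TY)+[0,0,7],g+137.5*u(TY)+50*l(TY)+[0,0,7]]))
for n in("scene","top"):
    f=arm.grab_frame(n);cv2.imwrite(f"pics/{n}11.png",f)
f=cv2.imread("pics/scene11.png")[235:405,75:235];a=cv2.resize(f,None,fx=3,fy=3.4,interpolation=cv2.INTER_CUBIC)
f=cv2.imread("pics/top11.png")[160:260,360:435];b=cv2.resize(f,None,fx=4,fy=5.78,interpolation=cv2.INTER_CUBIC)
cv2.imwrite("pics/g11.png",np.hstack([a,b[:578]]))
E
```

```text
27.85 [1.23426959e+00 1.78987044e-02 6.10094785e+01] [ 0.8 -0.  -1.1] 23.539529938296702
[[139.94277346 284.97261647]
 [157.82220747 346.25054127]
 [180.17996889 338.3000239 ]]
```

View pics/g11.png

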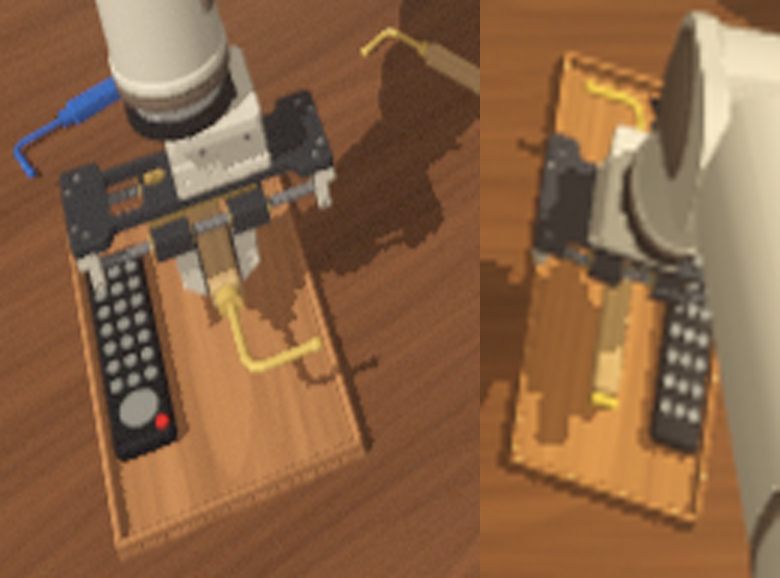

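Run:
```python
from h import *
s=arm.move_linear(PT+[0,0,9.5],speed=60,max_force=6);o=arm.observe();print(s,o["clock"],o["position"]-PT,o["force"].round(1))
arm.grip(42,20);arm.pause(.3);o=arm.observe();print(o["gripper_width"],o["position"]-PT)
arm.move_linear(PT+[0,0,160],speed=150)
arm.movep(PT+[-60,-90,330],rot(TY,0)) if arm.inverse_kinematics(PT+[-60,-90,330],rot(TY,0)) is not None else None
o=arm.observe();print(o["clock"],o["position"])
for n in("scene","top"):
    f=arm.grab_frame(n);cv2.imwrite(f"pics/{n}12.png",f)
```

```text
True 28.7583 [ 0.18771424 -0.32448643  9.98475876] [ 0.8 -0.2  4.5]
41.936750672595196 [-0.52055185 -0.02234541  9.62810718]
31.5833 [ 420.76055716 -419.05979409  328.24160027]
```

View pics/scene12.png

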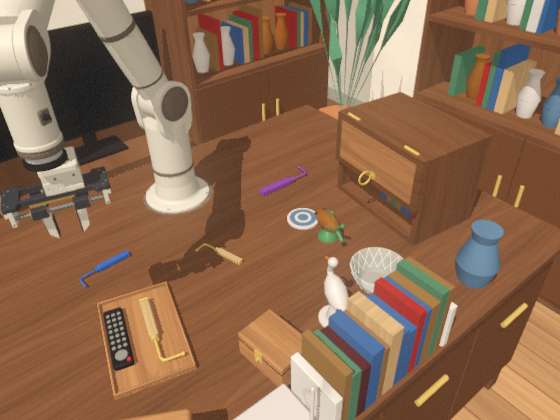

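View pics/top12.png

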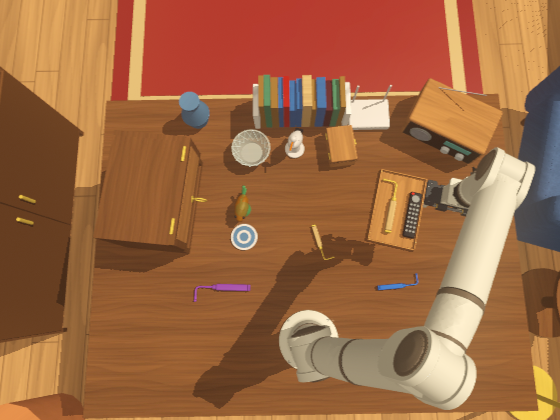

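Run:
```python
from h import *
a=cv2.resize(cv2.imread("pics/scene12.png")[275:400,90:205],None,fx=4,fy=4,interpolation=cv2.INTER_CUBIC)
b=cv2.resize(cv2.imread("pics/top12.png")[165:257,362:432],None,fx=4.5,fy=5.43,interpolation=cv2.INTER_CUBIC)
cv2.imwrite("pics/g12.png",np.hstack([a,b[:500]]));print(b.shape)
m={}
for n in("scene","top"):
    arm.grab_frame(n)
    for t in("pole_grip","pole_hook","remote","eye"):
        m[n,t]=[d["pixel"] for d in arm.mark_of(n,t)];print(n,t,m[n,t])
```

```text
(500, 315, 3)
scene pole_grip [[258.8, 110.7], [255.3, 231.3], [186.4, 278.3], [316.4, 149.8]]
scene pole_hook [[352.6, 174.9], [170.9, 301.1], [246.3, 199.7], [278.2, 84.8]]
scene remote [[338.2, 120.4]]
scene eye [[179.2, 362.4]]
top pole_grip [[289.5, 234.2], [215.6, 389.1], [236.6, 312.2], [288.0, 393.7]]
top pole_hook [[179.4, 389.9], [274.8, 416.9]]
top remote [[221.9, 410.6]]
top eye [[197.9, 198.7], [241.0, 245.6]]
```

View pics/g12.png

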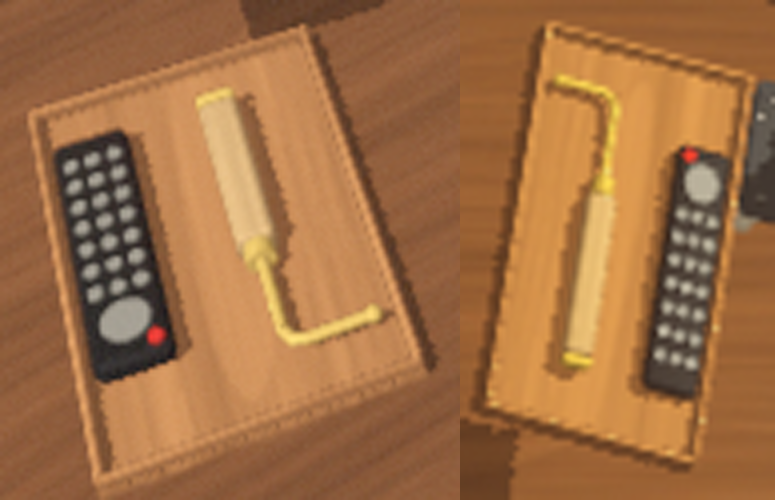

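Run:
```python
from h import *
g,_=tri((149.8,316.4),(389.1,215.6));h,_=tri((174.9,352.6),(389.9,179.4))
for n,p in(("grip",g),("hook",h)):
    d=p-TR;print(n,(d@u(TY)).round(0),(d@l(TY)).round(0),p[2].round(0))
# manual hook tip/bend at z=16
for nm,px in(("tip",(375/4+90,313/4+275)),("bend",(292/4+90,335/4+275))):
    d=onz("scene",*px,16)-TR;print(nm,(d@u(TY)).round(0),(d@l(TY)).round(0))
from fit import flp
c,s=np.cos(1.456),np.sin(1.456);M=np.array([[c,s,0],[-s,c,0],[0,0,1]])
e,_=tri((362.4,179.2),(198.7,197.9));print("eye",e,arcp(0))
o=arm.observe();print(o["clock"],o["dq"].round(3))
```

```text
grip -38.0 24.0 17.0
hook 100.0 51.0 27.0
tip 102.0 73.0
bend 97.0 26.0
eye [496.01812255 371.91707836 151.65576236] [492.349357   373.75770695 154.17865877]
32.1833 [ 0.002 -0.003  0.    -0.001  0.     0.    -0.   ]
```

```bash
python3 -c "
from plant import arm
print(arm.close_job())"
```

```text
the job is handed in; nothing more can be done
None
```

The flap is shut, the pole lies in the tray beside the remote with the gripper clear of it, and I handed the job in at about 32 s on the robot's clock; the hand-in reports no verdict.

**What I did:**
- I gripped the larger pale-wood pole near the hook end of its handle; the jaws closed to 23.7 mm, against a stated width of 24 mm.
- I slid the finger through the ring with the flap at about 1.54 rad, with no contact force on the way in.
- I followed the flap's arc down until it met its stop, which took about 20 N.
- I centred the hook in the ring, slid it out sideways, and laid the pole in the free part of the tray.

**Last checks:**
- **Flap:** it looks flush with the front. The eye measured about (496, 372, 152) mm, against (492, 374, 154) mm expected when shut. I have no direct reading of the flap angle.
- **Pole:** in tray axes, the handle centre is at about (-38, 24) mm and the tip of the finger at about (102, 73) mm, so the pole is wholly inside the walls.
- **Ornaments and remote:** they look unmoved in the pictures; I did not measure each one again.

**What disagreed:**
- **Hook height:** two-view measurement put the hook at 27 mm (limit 25 mm) and the handle centre at 17 mm (limit 23 mm). The networks' points scatter by several millimetres, and the picture shows the pole lying flat with nothing under it.
- **Slip in the grip:** before I set it down, the hook showed 2 to 4 pixels from where I predicted, so the pole had probably slipped slightly in the jaws.
- **First eye reading:** the networks' first position for the eye was about 20 mm off my own fit to the picture, so I used the fit.

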